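# Pump up the vacuum clamp

### The arm

A 6-joint arm with a two-finger parallel gripper is mounted at the origin on the work surface. World frame = base frame: x ahead of the robot, y to its left, z up, the work surface at z = 0. Lengths are in m, angles in degrees, forces in N, time in s.
With the tool pointing down it reaches from about 0.4 to 0.825 m from the base axis. Payload 7 kg.
Tool frame: the origin (TCP) lies midway between the tips of the shut fingers; the grasp point (between the pads) lies 19 mm behind it (ctrl.grip_point_offset is the distance from the TCP to the grasp point, in m); x points along the fingers, y is the direction in which the jaws open and shut, and the axes are right-handed (so a half turn about x gives the same grasp; the last joint's range is limited). The gripper opens to 88 mm and grips with 3 to 60 N. Pads are 19 mm wide; open, the fingers measure 130 mm over their backs; the gripper's body (78 mm by 193 mm) begins 47 mm behind the grasp point.
Start: joints at [-58.379, 20.546, 0.682, 0, -70.136, -16.507], TCP at [0.176, -0.652, 0.227] pointing down, gripper open.
Joint ranges: [-176.03, 176.03], [-82.01, 121.73], [-58.28, 71.71], [-173.87, 95.51], [-174.79, -0.11], [-173.66, 173.66]. Speed limits (degrees/s): [136.94, 136.94, 172.46, 180, 180, 180].

### API

Orientations are given as [roll, pitch, yaw] about the fixed x, y, z axes, in that order (R = Rz(yaw) Ry(pitch) Rx(roll)).
In Python, from plant import ctrl gives the robot as it stands.
- The arm moves only by the tool drive_tool, never from a script. Its argument "plan" is a list of rows, each a list of 3 entries, a list of its own where there are three numbers: the shift along the tool's x, y, z in m, then the turn, a rotation vector about the tool's x, y, z in degrees, then the opening, from 0 (shut) to 1 (fully open). In form: [[[dx, dy, dz], [wx, wy, wz], grip], ...]. A call has 1 to 20 rows; each row is the pose to reach, as a shift and turn from the pose measured when the call began, along the tool's axes at that moment; what a row does not reach only later rows make up. A row lasts 1/12 s, in which the tool goes at most 41.7 mm and 7.16 degrees, less where a joint would pass 70% of its speed; a pose out of reach is approached as far as the arm can. A call with a gripper value outside its range is refused whole. The fingers move at their own pace and stop on an object; the grip force is fixed at half the most. Time passes only in rows, so rows that repeat a pose let the fingers close. It gives the time, the measured TCP pose, the force and the opening at its end, in the units of the state.
- ctrl.get_obs(): the state, without advancing time (a new reading comes with each control period).
- ctrl.snapshot(name): name is "side" or "top" or "wrist"; returns the picture (420x560x3 uint8, blue, green, red); there is no depth.
- ctrl.get_calibration(name): a dict with "fx", "fy", "cx", "cy" (pixels), "R" (3x3) and "t" (3): a world point X has camera coordinates R X + t. Camera axes: x right, y down, z forward; pixel columns grow to the right and rows downward; lengths in m; the calibration is good to about 2 mm. The wrist camera is an equidistant fisheye: a pixel r from the principal point sees the ray r / f radians off the axis. A picture is of the moment at which its call begins: read the wrist's pose just before it. get_calibration takes no time and is no camera call; for the wrist camera it gives the pose at the moment of the call.
- ctrl.close_job(): hands the job in, once; it reports no verdict.
Trained networks look in the newest picture that a camera, given by its name, has taken for a name from the list of things; names that differ only in an ending like _2 or _b are one class to them, and where a whole thing is asked for, a point or a joint stands for the part that bears it (a point fixed in the world has none). Each returns a list of dicts, best first, with "confidence" (0 to 1); they miss things now and then, are a little off and sometimes report something else, mostly with a low value. They report only what shows in the picture. A call takes as long as a camera call. They do not tell look-alikes from the thing itself.
- ctrl.cut_out(camera, name): "pixels" (420x560 bool, what is visible of it) and "pixel" ([column, row] in pixels, amid what is visible of it).
- ctrl.landmark_of(camera, name): "pixel" ([column, row] in pixels: a listed point, or the origin of a listed thing).
The state is a dict: "clock": time; "joint_pos": joint angles; "qvel": joint speeds; "tau": joint torques, N m; "tool_pos": TCP position; "orientation": TCP orientation; "force": force on the tool from outside, world axes, zero at the start; "moment": the same for the moment, N m; "opening": finger opening in m.
Only numpy, scipy, OpenCV 4.12 (cv2) and the standard library are available. Lean on these libraries where they do the work, as an engineer would, in place of code of your own. Each camera call takes 0.05 s, during which the arm holds its last target. There are 200 camera calls.

### The job

One of the two blue vacuum clamps on the carving bench has lost its suction: its red indicator pin is down. With your fingertips press that clamp's dark wooden pump knob down and let it come all the way back up, stroke after full stroke, until its pin pops fully out and the green band shows, then leave the knob up and untouched. Leave the other clamp's pump alone, do not touch the pins, and do not pick up or shift the dishes, tools and turned pieces standing about.

Things in the scene. Friction and masses are not known exactly. Their poses are not given: they have to be found in the camera images.
- slack: The clamp to pump: blue base plate 200 x 125 x 14 mm fixed to the table, origin under its centre, x away from the robot. Round pod (top 52 mm high) on its far half at (40, 0) mm carries a 116 mm dish, rim 73 mm high. Pump axis at (-65, 26), indicator pin axis at (-65, -36) mm
- slack_knob_top (a point): Centre of the flat top of that clamp's pump knob: dark wooden mushroom, 48 mm across (flat part 42 mm), on a vertical steel rod over a 43 mm barrel. It moves with the knob: 128 mm above the table at rest, 98 mm fully pressed. The dish's rim comes 50 mm from its axis
- slack_plunger (a joint): Stroke of that knob, m: 0 = up, 0.030 = fully down at a firm stop. A spring lifts it when let go, in about 0.3 s; 4 N starts it, about 11 N holds it down (2 N more at 60 mm/s). A good stroke presses 27 mm or more, then lets it rise to less than 2 mm; short strokes gain little or nothing. Once the pin is out, more strokes do nothing
- slack_pin_top (a point): Top of that clamp's red indicator pin, 13 mm thick, upright in a grey block 52 mm high beside the pump, its axis 62 mm from the knob's axis (to the right of it as seen from the robot, clamp unturned). Top 58 mm above the table at joint 0, 93 mm when fully out
- slack_pin (a joint): How far that pin is out, m: 0 = down, 0.035 = fully out. It starts at 0 to 0.012 (it may settle 1 or 2 mm at once); each full stroke lifts it about 5 mm (the first 3 to 9 mm) and it stays where it is; at about 0.025 it pops by itself to 0.035 and stays there, 3 to 5 full strokes in all. A green band, 10 mm tall, shows under the red and white only when it has popped
- held_knob_top (a point): Centre of the flat top of the same kind of knob on the other clamp, which holds its dish firmly already (its pin is out and the green band shows); must not be pressed. Same build and sizes; the two clamps may stand either way round
- held_plunger (a joint): Stroke of the other clamp's knob, m, 0 = up; leave at 0
- held_pin (a joint): How far the other clamp's pin is out, m: stays at 0.035, fully out
- held_pin_top (a point): Top of the other clamp's red pin, 93 mm above the table
- dish: Loose turned wooden dish, 116 mm across, 21 mm high, resting on the pod of the clamp to be pumped; origin at the centre of its underside
- mallet: Carver's wooden mallet standing on its head, 76 mm across, 207 mm high; origin under its centre
- mill: Turned wooden spice mill, 54 mm across, 126 mm high, standing; origin under its centre
- keg: Small wooden keg cup, 68 mm across, 70 mm high; origin under its centre
- gouge: Carving tool with a wooden handle lying on the table, 220 mm long; origin under its middle
- finial: Turned dark wooden finial, 48 mm across, 80 mm high; origin under its centre
- spoon: Wooden spoon lying on the table, 190 mm long; origin under its middle
Mind the look-alikes: they are no part of the job. What is shaped like the dish but purple is not meant.

How it is judged:
By the outcome, as a careful person would: the job done as asked, in the order asked, and still so for the second after the job is handed in, with the robot touching nothing.
It also fails if it takes over 48 s, if anything falls off the work surface, if the arm or the gripper's body presses on something with over 40 N, if the wrist force passes 120 N, or if a joint passes its speed limit or range.

## Working session

There is one attempt and no reset: what is moved stays moved. The work goes in short steps, Python scripts to look and compute and a tool call to move; the robot and the scene stay as the last step left them, time stands still between calls to the robot, and variables do not carry over. Pictures are saved under pics/ and viewed, about 8 in all and at most 12, crops included, and the job is handed in when it is done.

Besides the shell and the picture viewer there is one more tool, called after ">>>" as name(argument=value, ...), one argument or row to a line, values as JSON. drive_tool: Moves the arm, as the interface text tells. Its arguments: {"type":"object","properties":{"plan":{"type":"array","items":{"type":"array"}}},"required":["plan"]}

```bash
mkdir -p pics; ls; python3 - <<'E'
from plant import ctrl
import cv2
o=ctrl.get_obs();print({k:o[k] for k in('clock','tool_pos','orientation','force','opening')})
for c in('side','top'):
    im=ctrl.snapshot(c);cv2.imwrite(f'pics/{c}0.png',im)
    k=ctrl.get_calibration(c);print(c,k)
    for n in('slack_knob_top','held_knob_top','slack_pin_top','held_pin_top','dish','slack'):
        print(n,[(d['pixel'],round(d['confidence'],2)) for d in ctrl.landmark_of(c,n)])
print(ctrl.get_obs()['clock'])
E
```

```text
pics
{'clock': 0.0, 'tool_pos': array([ 0.17585767, -0.65118709,  0.22561181]), 'orientation': array([ 95.16277506,  89.90415148, 110.27161253]), 'force': array([-0.2527995 , -0.22574836,  0.6439579 ]), 'opening': 0.08797185174256128}
side {'fx': 466.7045642615363, 'fy': 466.7045642615363, 'cx': 279.59393701265606, 'cy': 209.6730104014635, 'R': array([[-0.99397055, -0.10891611, -0.01264228],
       [-0.05049853,  0.5570675 , -0.82893045],
       [ 0.09732649, -0.82329404, -0.55920879]]), 't': array([0.59185555, 0.09546022, 1.13743944])}
slack_knob_top [([331.7, 173.3], 0.82)]
held_knob_top [([317.7, 260.5], 0.82)]
slack_pin_top [([337.6, 182.8], 0.5)]
held_pin_top [([326.5, 257.1], 0.55)]
dish [([298.6, 174.3], 0.95), ([296.1, 191.3], 0.91), ([239.8, 201.8], 0.71)]
slack [([305.9, 207.6], 0.88)]
top {'fx': 513.0398119364594, 'fy': 513.0398119364594, 'cx': 279.99433270017784, 'cy': 207.12424648515267, 'R': array([[-0.015236  , -0.99985927,  0.00702215],
       [-0.99566511,  0.01452688, -0.09186923],
       [ 0.09175429, -0.00839143, -0.99574632]]), 't': array([0.02465131, 0.58876532, 1.3341317 ])}
slack_knob_top [([324.5, 250.6], 0.8)]
held_knob_top [([188.2, 241.9], 0.57), ([397.6, 158.2], 0.25)]
slack_pin_top [([348.7, 255.6], 0.54)]
held_pin_top [([201.6, 150.0], 0.64), ([213.2, 249.9], 0.36)]
dish [([341.8, 156.8], 0.97), ([404.2, 217.0], 0.81), ([343.2, 213.4], 0.72), ([270.6, 145.0], 0.67)]
slack [([336.3, 231.2], 0.86)]
0.7
```

View pics/top0.png

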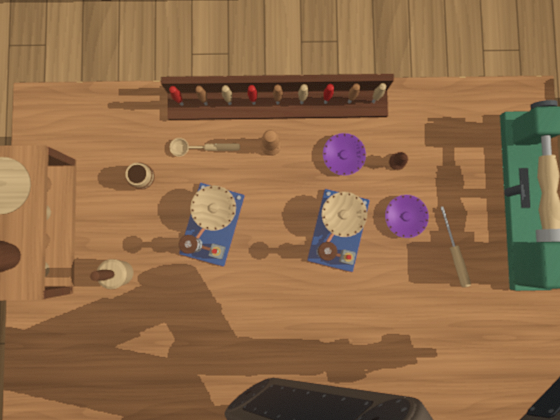

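View pics/side0.png

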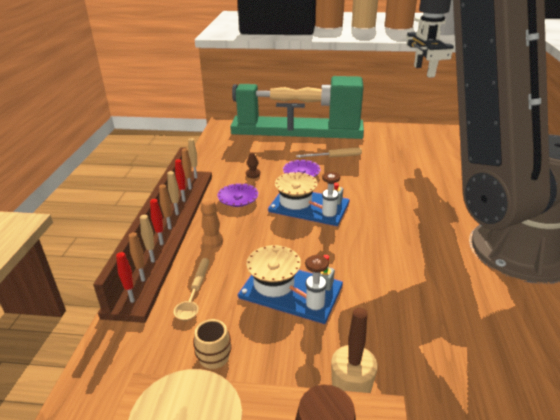

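The top view shows two clamps, the left one at about (210,225) and the right one at about (338,231). Each has a dark knob and a pin towards the robot. In the side view the near clamp's pin is at (325,258) and the far one's at (338,185). I'll enlarge both pins.

```bash
cat >h.py <<'E'
import numpy as np
def ray(k,p):
    d=np.array([(p[0]-k['cx'])/k['fx'],(p[1]-k['cy'])/k['fy'],1]); R=np.array(k['R'])
    return -R.T@k['t'], R.T@d
def atz(k,p,z):
    c,d=ray(k,p); return c+d*(z-c[2])/d[2]
def proj(k,X):
    q=np.array(k['R'])@X+k['t']; return k['fx']*q[0]/q[2]+k['cx'],k['fy']*q[1]/q[2]+k['cy']
E
python3 - <<'E'
from plant import ctrl
from h import *
import cv2
T=ctrl.get_calibration('top');S=ctrl.get_calibration('side')
for n,pt,ps in(('right',(324.5,250.6),(331.7,173.3)),('left',(188.2,241.9),(317.7,260.5))):
    print(n,atz(T,pt,.128).round(4),atz(S,ps,.128).round(4))
for n,pt,ps,z in(('rpin',(348.7,255.6),(337.6,182.8),.06),('lpin',(213.2,249.9),(326.5,257.1),.093)):
    print(n,atz(T,pt,z).round(4),atz(S,ps,z).round(4))
for n,p in (('rdish',(343.2,213.4)),('ldish',(213,208))): print(n,atz(T,p,.065).round(4))
s=cv2.imread('pics/side0.png');t=cv2.imread('pics/top0.png')
r=lambda a:cv2.resize(a,(400,300),interpolation=cv2.INTER_CUBIC)
cv2.imwrite('pics/crop.png',np.vstack([np.hstack([r(s[160:220,285:365]),r(s[240:315,270:370])]),np.hstack([r(t[225:273,305:369]),r(t[220:268,175:239])])]))
E
```

```text
right [ 0.4718 -0.0901  0.128 ] [ 0.4708 -0.106   0.128 ]
left [0.4979 0.2417 0.128 ] [0.4922 0.2424 0.128 ]
rpin [ 0.4584 -0.1584  0.06  ] [ 0.4523 -0.1746  0.06  ]
lpin [0.4779 0.1852 0.093 ] [0.4749 0.1882 0.093 ]
rdish [ 0.5669 -0.1465  0.065 ]
ldish [0.5858 0.1888 0.065 ]
```

View pics/crop.png

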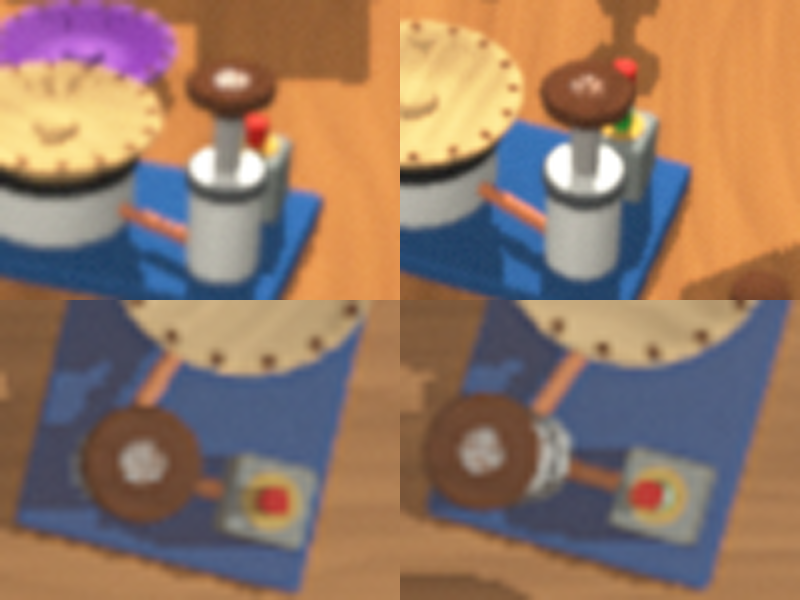

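The left column of the crop is the right-hand clamp: red and white show low with no green, so it is the slack one. The other clamp shows green. In crop pixels the slack knob's centre is at about (142,462) from the top and (232,80) from the side.

```bash
python3 - <<'E'
from plant import ctrl
from h import *
from scipy.spatial.transform import Rotation as Ro
import numpy as np
T=ctrl.get_calibration('top');S=ctrl.get_calibration('side')
print(atz(T,(327.7,250.9),.128).round(4),atz(S,(331.4,176.2),.128).round(4))
c1,d1=ray(T,(327.7,250.9));c2,d2=ray(S,(331.4,176.2))
s=np.linalg.lstsq(np.c_[d1,-d2],c2-c1,rcond=None)[0];print(c1+s[0]*d1,c2+s[1]*d2)
for n in('slack_knob_top','slack_pin_top'):
  for c in ('top','side'):
    for d in ctrl.cut_out(c,n):
        m=d['pixels'];r,q=np.nonzero(m);print(n,c,d['confidence'],(q.mean(),r.mean()),q.min(),q.max(),r.min(),r.max())
o=ctrl.get_obs();R=Ro.from_euler('xyz',o['orientation'],degrees=True).as_matrix();print(R.round(3),o['tool_pos'])
print(R.T@(np.array([.470,-.100,.20])-o['tool_pos']))
E
```

```text
[ 0.4709 -0.0979  0.128 ] [ 0.4713 -0.0909  0.128 ]
[ 0.47092945 -0.0983609   0.12375239] [ 0.4711872  -0.09836467  0.12375415]
slack_knob_top top 0.82 (np.float64(326.6621621621622), np.float64(250.7668918918919)) 317 336 242 260
slack_knob_top top 0.23 (np.float64(270.15291262135923), np.float64(143.65533980582524)) 261 280 130 156
slack_knob_top side 0.73 (np.float64(330.60663507109007), np.float64(180.8388625592417)) 323 339 173 194
slack_pin_top top 0.47 (np.float64(343.46375881975626), np.float64(214.05644644002567)) 322 365 191 236
slack_pin_top top 0.37 (np.float64(198.6339754816112), np.float64(147.09807355516637)) 169 239 138 156
slack_pin_top top 0.34 (np.float64(326.7896551724138), np.float64(250.98275862068965)) 318 336 242 260
[[ 0.    -0.261  0.965]
 [-0.     0.965  0.261]
 [-1.    -0.     0.   ]] [ 0.17597652 -0.65163432  0.22658445]
[0.02657205 0.45587964 0.42769691]
```

>>> drive_tool(
  plan=[
    [[0.01,0.12,0.12],[0,0,0],0],
    [[0.01,0.228,0.214],[0,0,0],0],
    [[0.027,0.457,0.428],[0,0,0],0],
    [[0.027,0.457,0.428],[0,0,0],0],
    [[0.027,0.457,0.428],[0,0,0],0],
    [[0.027,0.457,0.428],[0,0,0],0],
    [[0.027,0.457,0.428],[0,0,0],0],
    [[0.027,0.457,0.428],[0,0,0],0],
    [[0.027,0.457,0.428],[0,0,0],0],
    [[0.027,0.457,0.428],[0,0,0],0],
    [[0.027,0.457,0.428],[0,0,0],0],
    [[0.027,0.457,0.428],[0,0,0],0],
    [[0.027,0.457,0.428],[0,0,0],0],
    [[0.027,0.457,0.428],[0,0,0],0],
    [[0.027,0.457,0.428],[0,0,0],0],
    [[0.027,0.457,0.428],[0,0,0],0],
    [[0.027,0.457,0.428],[0,0,0],0],
    [[0.027,0.457,0.428],[0,0,0],0],
  ],
)

```text
clock: 2.4
tool_pos: [0.4699, -0.0986, 0.1995]
orientation: [176.5, 90.0, -168.3]
force: [-0.0, -0.8, -0.6]
opening: 0.0002
```

```bash
python3 - <<'E'
from plant import ctrl
from h import *
from scipy.spatial.transform import Rotation as Ro
import numpy as np, cv2
o=ctrl.get_obs();print(o['tool_pos'],o['joint_pos'])
W=ctrl.get_calibration('wrist');im=ctrl.snapshot('wrist');s=ctrl.snapshot('side')
def wp(X):
    q=np.array(W['R'])@X+W['t'];th=np.arctan2(np.hypot(q[0],q[1]),q[2]);h=np.hypot(q[0],q[1])
    return np.array([W['cx']+W['fx']*th*q[0]/h,W['cy']+W['fy']*th*q[1]/h])
print('tcp',wp(o['tool_pos']),'knob est',wp(np.array([.471,-.0975,.128])))
def watz(p,z):
    x=(p[0]-W['cx'])/W['fx'];y=(p[1]-W['cy'])/W['fy'];t=np.hypot(x,y)
    d=np.array(W['R']).T@np.array([np.sin(t)*x/t,np.sin(t)*y/t,np.cos(t)]);c=-np.array(W['R']).T@W['t']
    return c+d*(z-c[2])/d[2]
for d in ctrl.landmark_of('wrist','slack_knob_top'):print(d['pixel'],d['confidence'],watz(d['pixel'],.128))
for d in ctrl.landmark_of('side','slack_knob_top'):print(d)
r=lambda a:cv2.resize(a,(400,300),interpolation=cv2.INTER_CUBIC)
cv2.imwrite('pics/w1.png',np.hstack([r(im),r(s[115:220,265:405])]))
E
```

```text
[ 0.46985595 -0.09860329  0.19951383] [ 1.16953817e+01  3.16611842e+00 -2.54346330e+01 -1.20300747e-05
 -6.14209765e+01 -8.65076117e+01]
tcp [279.19462489 262.97276973] knob est [280.35085597 222.1637863 ]
[285.0, 221.6] 0.81 [ 0.4696656 -0.0942758  0.128    ]
{'pixel': [331.9, 174.1], 'confidence': 0.71}
```

View pics/w1.png

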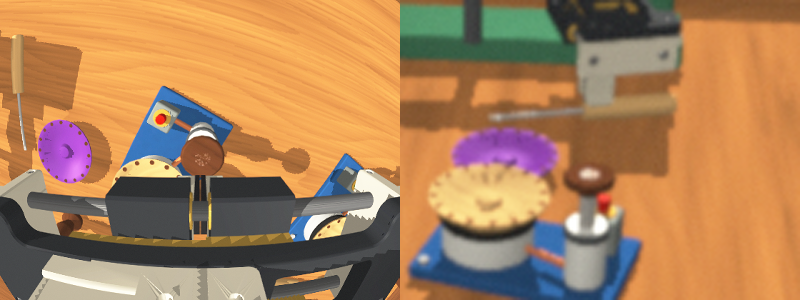

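The wrist picture shows the knob's dots at about (283,217) full-scale, so the knob is near (0.4695, -0.095). The TCP is within 4 mm of it, so I'll shift 3 mm in y. First press, then stop and read the force.

>>> drive_tool(
  plan=[
    [[0.03,0.003,0.001],[0,0,0],0],
    [[0.055,0.003,0.001],[0,0,0],0],
    [[0.066,0.003,0.001],[0,0,0],0],
    [[0.074,0.003,0.001],[0,0,0],0],
    [[0.082,0.003,0.001],[0,0,0],0],
    [[0.09,0.003,0.001],[0,0,0],0],
    [[0.096,0.003,0.001],[0,0,0],0],
    [[0.1,0.003,0.001],[0,0,0],0],
    [[0.1,0.003,0.001],[0,0,0],0],
    [[0.1,0.003,0.001],[0,0,0],0],
  ],
)

```text
clock: 3.43
tool_pos: [0.4682, -0.0979, 0.1002]
orientation: [-176.6, 89.9, -161.7]
force: [-6.8, 0.2, 9.7]
opening: 0.0005
```

```bash
python3 - <<'E'
from plant import ctrl
import cv2, numpy as np
o=ctrl.get_obs();print(o['tool_pos'],o['force'],o['moment'])
s=ctrl.snapshot('side')
cv2.imwrite('pics/s2.png',cv2.resize(s[130:220,275:395],(800,600),interpolation=cv2.INTER_CUBIC))
E
```

```text
[ 0.46821147 -0.09789855  0.10024638] [-6.79183095  0.23409459  9.72994576] [0.05884234 2.76507127 0.03634146]
```

View pics/s2.png

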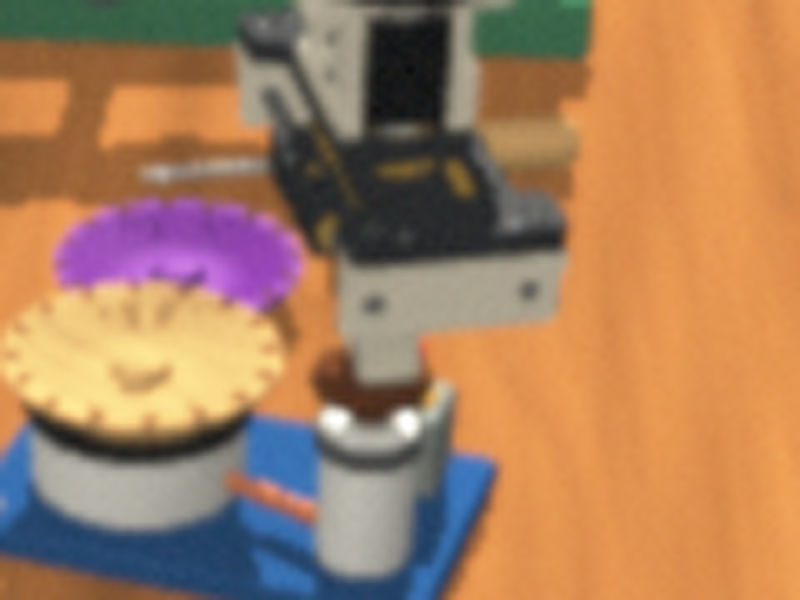

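The knob is well down (about 28 mm, 9.7 N up), but the finger sits about 5 mm to the robot side of the knob's centre (388 against 372 in the crop). I'll let it rise, re-centre and do a second stroke slightly deeper.

>>> drive_tool(
  plan=[
    [[-0.012,0,0],[0,0,0],0],
    [[-0.024,0,0],[0,0,0],0],
    [[-0.036,0,0],[0,0,0],0],
    [[-0.038,0,0.006],[0,0,0],0],
    [[-0.038,0,0.006],[0,0,0],0],
    [[-0.038,0,0.006],[0,0,0],0],
    [[-0.038,0,0.006],[0,0,0],0],
    [[-0.032,0,0.006],[0,0,0],0],
    [[-0.025,0,0.006],[0,0,0],0],
    [[-0.018,0,0.006],[0,0,0],0],
    [[-0.011,0,0.006],[0,0,0],0],
    [[-0.004,0,0.006],[0,0,0],0],
    [[0.001,0,0.006],[0,0,0],0],
    [[0.0025,0,0.006],[0,0,0],0],
    [[0.0025,0,0.006],[0,0,0],0],
    [[0.0025,0,0.006],[0,0,0],0],
  ],
)

```text
clock: 4.82
tool_pos: [0.4743, -0.0964, 0.0982]
orientation: [-157.6, 89.9, -142.6]
force: [-3.8, 1.7, 14.4]
opening: 0.0005
```

>>> drive_tool(
  plan=[
    [[-0.012,0,0],[0,0,0],0],
    [[-0.024,0,0],[0,0,0],0],
    [[-0.036,0,0],[0,0,0],0],
    [[-0.04,0,-0.002],[0,0,0],0],
    [[-0.04,0,-0.002],[0,0,0],0],
    [[-0.04,0,-0.002],[0,0,0],0],
    [[-0.04,0,-0.002],[0,0,0],0],
  ],
)

```text
clock: 5.4
tool_pos: [0.4717, -0.0969, 0.1372]
orientation: [-172.9, 89.8, -157.9]
force: [-0.1, 0.3, 0.4]
opening: 0.0005
```

```bash
python3 - <<'E'
from plant import ctrl
import cv2, numpy as np
o=ctrl.get_obs();print(o['tool_pos'],o['force'])
s=ctrl.snapshot('side');w=ctrl.snapshot('wrist')
r=lambda a:cv2.resize(a,(400,300),interpolation=cv2.INTER_CUBIC)
cv2.imwrite('pics/s3.png',np.hstack([r(s[140:215,290:390]),r(w[100:280,170:410])]))
E
```

```text
[ 0.47174355 -0.09693109  0.13716341] [-0.05977144  0.25226625  0.36090342]
```

View pics/s3.png

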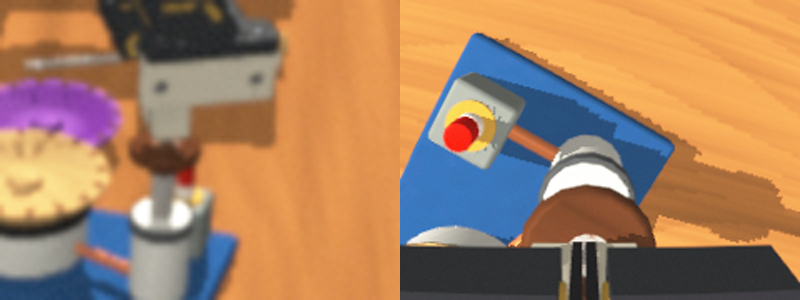

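The knob is up with the tool centred over it. The pin has risen (red and white in the wrist crop at (462,135)) and there is no green yet. Third stroke.

>>> drive_tool(
  plan=[
    [[0.007,0,0],[0,0,0],0],
    [[0.014,0,0],[0,0,0],0],
    [[0.021,0,0],[0,0,0],0],
    [[0.028,0,0],[0,0,0],0],
    [[0.035,0,0],[0,0,0],0],
    [[0.04,0,0],[0,0,0],0],
    [[0.04,0,0],[0,0,0],0],
    [[0.04,0,0],[0,0,0],0],
    [[0.028,0,0],[0,0,0],0],
    [[0.016,0,0],[0,0,0],0],
    [[0.004,0,0],[0,0,0],0],
    [[0,0,0],[0,0,0],0],
    [[0,0,0],[0,0,0],0],
    [[0,0,0],[0,0,0],0],
    [[0,0,0],[0,0,0],0],
  ],
)

```text
clock: 6.75
tool_pos: [0.4713, -0.097, 0.1363]
orientation: [-177.9, 89.7, -162.9]
force: [-0.2, -0.1, -0.5]
opening: 0.0003
```

```bash
cat >look.py <<'E'
from plant import ctrl
import cv2, numpy as np, sys
o=ctrl.get_obs();print(o['clock'],o['tool_pos'],o['force'])
s=ctrl.snapshot('side');w=ctrl.snapshot('wrist')
r=lambda a:cv2.resize(a,(400,300),interpolation=cv2.INTER_CUBIC)
c=w[100:220,170:270];h=cv2.cvtColor(c,cv2.COLOR_BGR2HSV)
print('green px',((h[...,0]>40)&(h[...,0]<85)&(h[...,1]>90)&(h[...,2]>40)).sum(),'red px',(((h[...,0]<6)|(h[...,0]>174))&(h[...,1]>180)&(h[...,2]>100)).sum())
cv2.imwrite(f'pics/{sys.argv[1]}.png',np.hstack([r(s[140:215,290:390]),r(w[100:280,170:410])]))
E
python3 look.py s4
```

```text
6.75 [ 0.47127691 -0.09698774  0.13627269] [-0.24582922 -0.07805236 -0.45083565]
green px 57 red px 355
```

View pics/s4.png

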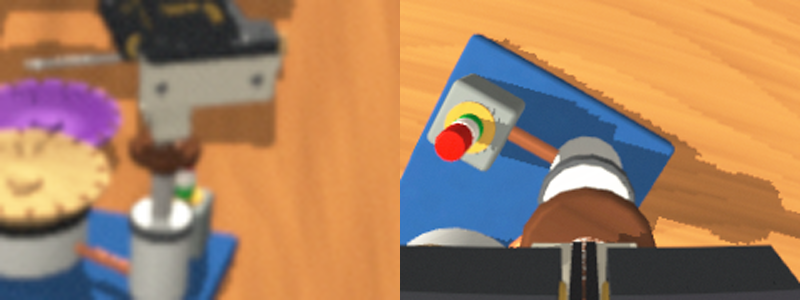

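Green now shows under the red and white in both views (wrist crop (470,122), side crop (190,190)), so the pin has popped. I'll retract straight up and check again.

>>> drive_tool(
  plan=[
    [[-0.02,0,0],[0,0,0],0],
    [[-0.05,0,0],[0,0,0],0],
    [[-0.08,0,0],[0,0,0],0],
    [[-0.1,0,0],[0,0,0],0],
    [[-0.1,0,0],[0,0,0],0],
    [[-0.1,0,0],[0,0,0],0],
    [[-0.1,0,0],[0,0,0],0],
    [[-0.1,0,0],[0,0,0],0],
  ],
)

```text
clock: 7.52
tool_pos: [0.4711, -0.0969, 0.2351]
orientation: [179.1, 89.6, -166.0]
force: [1.3, -0.5, -0.2]
opening: 0.0004
```

```bash
python3 - <<'E'
from plant import ctrl
import cv2, numpy as np
o=ctrl.get_obs();print(o['clock'],o['tool_pos'],o['force'])
s=ctrl.snapshot('side');w=ctrl.snapshot('wrist')
r=lambda a:cv2.resize(a,(400,300),interpolation=cv2.INTER_CUBIC)
cv2.imwrite('pics/s5.png',np.hstack([r(s[140:320,210:450]),r(w)]))
E
```

```text
7.5167 [ 0.4711472  -0.09687738  0.23513411] [ 1.25489801 -0.47252006 -0.21011719]
```

View pics/s5.png

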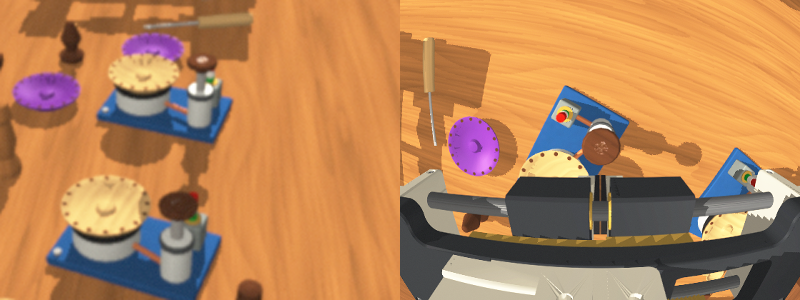

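Both knobs are up and both clamps show green. The dishes and tools stand where they were, and the arm is clear of everything.

```bash
python3 -c "
from plant import ctrl
print(ctrl.close_job())"
```

```text
the job is handed in; nothing more can be done
None
```

The slack clamp, the right-hand one as seen from the robot, is pumped up. I pressed its knob three times with the shut fingertips, letting it come all the way up after each press. Its pin popped out with the green band showing after the third stroke. I then backed 0.1 m straight up and handed the job in at about 7.6 s.

- **Last checks:** the side and wrist pictures show the knob up and untouched, with green on both clamps. The other clamp's pump and the dishes and tools look undisturbed, and the wrist force is close to zero.
- **First stroke:** this one was about 5 mm off the knob's centre, with about 7 N of side force, and pressed about 28 mm deep. I re-centred for the other two. The second went down to the stop at about 14 N; the third used the same depth, with no force reading at the bottom.
- **Camera disagreement:** the top and side estimates of the knob's position differed by up to 16 mm at first, and the wrist camera settled it.

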